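# Push the lacquer bento box down the green serving lane

## Task

The red lacquer bento box is ready to go out: with the outside of the fingers (no other part of the robot), push it across the cream board to the lane that has the green pad, then down that lane until it sits wholly on the green pad, square to the rails. Neither the box nor the robot may touch any of the three guide rails, and the box is only pushed, never lifted or tipped. Leave the wooden box in the other lane and everything else on the table where they stand.

Things in the scene. Friction and masses are not known exactly. Their poses are not given: they have to be found in the camera images.
- bento: Closed red lacquer box with a black band along its long axis: 120 mm long (own x), 90 wide (own y), 66 high, 0.25 to 0.5 kg, slides freely. Origin: centre of its underside. Starts on the open stretch of the board before the rails, within about 20 mm of the line of the middle rail, turned up to 12 degrees from the lane direction.
- board: Fixed flat cream board, its top 6 mm above the table. Own x: direction of travel down the lanes (robot's right to left, within 11 degrees); own y: across, roughly towards the robot. Spans x -250 to +230 mm, y -138 to +138 mm. Origin at table height on its centre line. Open (no rails) from x = -250 to -60 mm; rails from x = -60 to +230 mm.
- rail_near: Dark steel guide rail fixed to the board, 10 mm wide, 290 mm long, its top 32 mm above the table (26 mm above the board), centred on the line y = +128 mm of the board. Its origin is on that line at board x = 0, at table height; axes as the board.
- rail_mid: The same rail on the line y = 0 of the board: it parts the two lanes. Each lane is 118 mm wide between its rails, its middle 64 mm from this line.
- rail_far: The same rail on the line y = -128 mm of the board.
- pad_green: Flat green marking on the board that fills the end of one lane (either one): 160 mm along the lane by 116 mm across, no thickness to feel. Origin: at its centre, at table height, at x = +140 mm and y = +64 or -64 mm of the board; axes as the board.
- pad_orange: The same marking in orange in the other lane.
- wood_box: Closed pale wooden box, 120 x 90 x 66 mm, standing on the orange pad: stays there. Origin: centre of its underside.
- soy_bottle: Amber bottle with red cap, 54 mm across, 130 mm high, beside the board's far edge: stays. Origin: centre of its underside.
- tea_cup: Blue cup, 72 mm across, 75 mm high, near the left end or the far edge of the board: stays. Origin: centre of its underside.
- sauce_bowl: Black bowl, 90 mm across, 45 mm high, near the left end or the far edge of the board: stays. Origin: centre of its underside.
- ginger_jar: White jar with green lid, 64 mm across, 75 mm high, near the left end or the far edge of the board: stays. Origin: centre of its underside.
- vinegar: Green bottle with white cap, 60 mm across, 170 mm high, left of the board: stays. Origin: centre of its underside.
- ladle: Steel spoon with a wooden handle, about 200 mm long, lying on the table to the right, beyond the board's open end: stays.
Mind the look-alikes: they are no part of the job. There is more than one size of the bento; the one meant has the size given above.

How it is judged:
By the outcome, as a careful person would: the job done as asked, in the order asked, and still so for the second after the job is handed in, with the robot touching nothing.
It also fails if it takes over 51 s, if anything falls off the work surface, if the arm or the gripper's body presses on something with over 40 N, if the wrist force passes 120 N, or if a joint passes its speed limit or range.

## Robot

A 7-joint arm with a two-finger parallel gripper is mounted at the origin on the work surface. World frame = base frame: x ahead of the robot, y to its left, z up, the work surface at z = 0. Lengths are in mm, angles in rad, forces in N, time in s.
With the tool pointing down it reaches from about 425 to 925 mm from the base axis. Payload 6.8 kg.
Tool frame: the origin (TCP) lies between the finger pads; the fingertips stand ahead of it and the grasp point (between the pads) lies 8 mm behind it (env.tcp_to_tips is the z of the fingertips in the tool frame, in mm); z points along the fingers, y is the line along which they close (so a half turn about z gives the same grasp; the last joint's range is limited). The gripper opens to 85 mm and grips with 20 to 120 N. Pads are 22 mm wide; open, the fingers measure 114 mm over their backs; the gripper's body (76 mm by 85 mm) begins 54 mm behind the grasp point. The pads swing forward as they close: fully open they stand 13 mm farther back than shut.
Start: joints at [1.226, 0.477, 0.022, 1.555, -0.011, 1.109, -0.083], TCP at [158.359, -656.179, 207.908] pointing down, gripper open.
Joint ranges: [-2.96, 2.96], [-0.34, 2.1], [-1.41, 1.46], [0.24, 2.44], [-1.37, 4.51], [0.17, 1.92], [-2.96, 2.96]. Speed limits (rad/s): [2.39, 2.39, 3.14, 3.14, 3.14, 3.14, 3.14].

## Interface

Orientations are given as a unit quaternion [x, y, z, w].
In Python, from cell import env, optics, job_done gives the robot as it stands.
- The arm moves only by the shell command python3 -m creep 'ROWS' [FORCE]. ROWS is JSON, one flat list of numbers, 7 for each row, row after row: the shift along the world's x, y, z as a fraction of full scale, then the turn, a rotation vector about the world's x, y, z as a fraction of full scale, then the opening, from 0 (shut) to 1 (fully open). A call has 1 to 12 rows; each row shifts and turns the commanded pose from where the row before left it; what a row does not reach is not made up. Full scale, the value 1, is 0.02 m for a shift and 0.1 rad for a turn. A row lasts 1/12 s, in which the tool goes at most 41.7 mm and 7.16 degrees, less where a joint would pass 70% of its speed; a pose out of reach is approached as far as the arm can. A call with a number of a shift or a turn outside -1 to 1 is refused whole. A call with a gripper value outside its range is refused whole. The fingers move at their own pace and stop on an object; FORCE is the grip in N (left out, the last holds). Time passes only in rows, so rows that do not move let the fingers close. It gives the time, the measured TCP pose, the force, the opening and the grip force at its end, in the units of the state.
- env.observe(): the state, without advancing time (a new reading comes with each control period).
- optics.grab_frame(name): name is "scene" or "top"; returns a dict with "pixels" (400x640x3 uint8, blue, green, red), "intrinsics" (3x3 intrinsics, pixels), "R" (3x3) and "t" (3): a world point X has camera coordinates R X + t. Camera axes: x right, y down, z forward; pixel columns grow to the right and rows downward; lengths in mm; the calibration is good to about 2 mm. A picture is of the moment at which its call begins. There is no depth.
- job_done(): hands the job in; it is judged then, once.
The state is a dict: "time": time; "q": joint angles; "joint_velocities": joint speeds; "effort": joint torques, N m; "position": TCP position; "tcp_rot": TCP orientation; "ft_force": force on the tool from outside, world axes, zero at the start; "torque": the same for the moment, N m; "gripper_width": finger opening in mm; "grip_force": force on a finger pad.
Only numpy, scipy, OpenCV 4.12 (cv2) and the standard library are available. Lean on these libraries where they do the work, as an engineer would, in place of code of your own. Each camera call takes 0.05 s, during which the arm holds its last target. There are 200 camera calls.

## Working session

There is one attempt and no reset: what is moved stays moved. The work goes in short steps, Python scripts to look and compute and a shell command to move; the robot and the scene stay as the last step left them, time stands still between calls to the robot, and variables do not carry over. Pictures are saved under pics/ and viewed, at most 10 in all, crops included, and the job is handed in when it is done.

```bash
ls; mkdir -p pics; python3 - <<'E'
from cell import env, optics
import cv2, numpy as np
for n in("scene","top"):
    f=optics.grab_frame(n); cv2.imwrite(f"pics/{n}0.png",f["pixels"]); np.savez(f"{n}0.npz",**f)
    print(n,np.round(f["intrinsics"],1).tolist(),np.round(f["R"],3).tolist(),np.round(f["t"]).tolist())
s=env.observe();print(s["time"],s["position"],s["tcp_rot"],env.tcp_to_tips,s["gripper_width"])
E
```

```text
pics
scene [[460.2, 0.0, 313.3], [0.0, 460.2, 196.4], [0.0, 0.0, 1.0]] [[0.679, 0.734, -0.011], [0.618, -0.58, -0.531], [-0.396, 0.353, -0.848]] [-420.0, -309.0, 1452.0]
top [[445.0, 0.0, 315.7], [0.0, 445.0, 197.4], [0.0, 0.0, 1.0]] [[0.01, -1.0, 0.004], [-0.991, -0.011, -0.135], [0.135, -0.003, -0.991]] [31.0, 576.0, 1330.0]
0.1 [ 158.20964026 -655.6456545   207.07373214] [ 9.92998688e-01  1.18122804e-01 -1.58280418e-04 -7.63747884e-04] 11.0 85.5841464385166
```

View pics/top0.png

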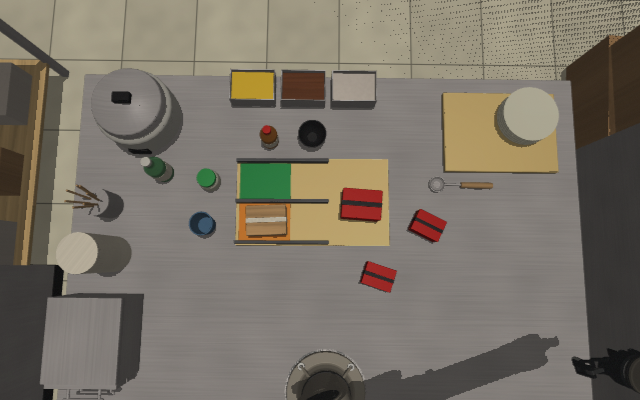

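View pics/scene0.png

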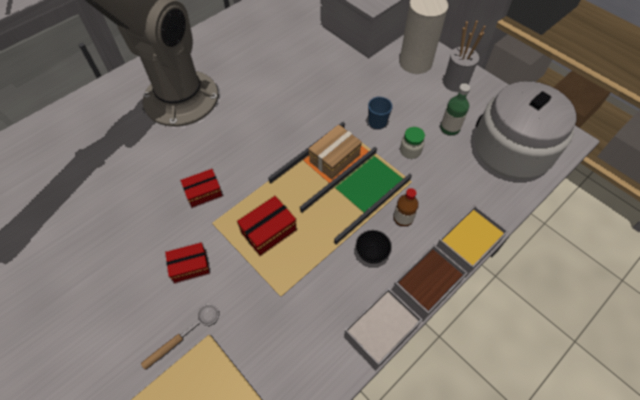

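The top view shows three red boxes with black bands: (361,204) on the board, (428,226) and (378,277) on the table. The first is the bento meant: it is the largest and stands on the open stretch at the middle rail's line. The green pad (265,181) is in the far lane, and the wooden box (266,219) is in the near lane.

```bash
cat > h.py <<'E'
import numpy as np, cv2
from cell import env, optics
def load(n,fresh=True):
    return optics.grab_frame(n) if fresh else dict(np.load(n+"0.npz"))
def cast(f,uv,z):
    K,R,t=f["intrinsics"],f["R"],np.ravel(f["t"]); uv=np.atleast_2d(np.asarray(uv,float))
    d=np.c_[uv,np.ones(len(uv))]@np.linalg.inv(K).T@R; C=-R.T@t
    return (C+d*((z-C[2])/d[:,2])[:,None])[:,:2]
def proj(f,X):
    c=np.atleast_2d(X)@f["R"].T+np.ravel(f["t"]); p=c@f["intrinsics"].T; return p[:,:2]/p[:,2:]
def hsv(f): return cv2.cvtColor(f["pixels"],cv2.COLOR_BGR2HSV)
def blobs(m,amin=40):
    m=cv2.morphologyEx(m.astype(np.uint8)*255,cv2.MORPH_OPEN,np.ones((2,2)))
    cs=cv2.findContours(m,cv2.RETR_EXTERNAL,cv2.CHAIN_APPROX_NONE)[0]
    return sorted([c for c in cs if cv2.contourArea(c)>amin],key=cv2.contourArea)[::-1]
E
python3 - <<'E'
from h import *
im=load("top",False)["pixels"]
cv2.imwrite("pics/crop1.png",cv2.resize(im[140:300,225:465],None,fx=3.3,fy=3.3,interpolation=cv2.INTER_CUBIC))
for n in("top","scene"):
    f=load(n,False); H=hsv(f); print(n,"C",np.round(-f["R"].T@np.ravel(f["t"])))
    for nm,lo,hi,z in(("green",(60,120,40),(85,255,255),6),("orange",(9,180,120),(16,255,255),6),("cream",(15,70,130),(26,190,255),6),("red",(0,150,60),(6,255,255),72),):
        m=cv2.inRange(H,lo,hi)
        if nm=="red": m|=cv2.inRange(H,(174,150,60),(180,255,255))
        for c in blobs(m,150)[:5]:
            P=cast(f,c[:,0],z).astype(np.float32); r=cv2.minAreaRect(P)
            print(nm,np.round(c[:,0].mean(0)),cv2.contourArea(c),np.round(r[0],1),np.round(r[1],1),round(r[2],1),np.round(cv2.boxPoints(r)).tolist())
    x,y=(361,204) if n=="top" else (267,224)
    print(H[y-16:y+24:4,x-6].tolist())
E
```

```text
top C [ 391.   41. 1395.]
green [266. 182.] 1648.0 [628.3 194.4] [109.1 157.1] 0.6 [[573.0, 272.0], [575.0, 115.0], [684.0, 116.0], [682.0, 274.0]]
green [207. 178.] 244.0 [637.2 381.8] [54.6 57.3] 0.6 [[610.0, 410.0], [610.0, 353.0], [665.0, 353.0], [664.0, 411.0]]
orange [266. 228.] 309.0 [499.9 194.1] [109.6 156.1] 0.6 [[444.0, 272.0], [446.0, 115.0], [556.0, 117.0], [554.0, 273.0]]
cream [320. 207.] 8318.5 [564.7  30.2] [272.8 450.6] 0.6 [[426.0, 254.0], [431.0, -196.0], [703.0, -194.0], [699.0, 257.0]]
cream [496. 138.] 5814.5 [ 797.8 -556. ] [258.6 361.5] 0.6 [[667.0, -377.0], [671.0, -738.0], [929.0, -735.0], [925.0, -374.0]]
cream [ 34. 168.] 858.5 [677.7 931.1] [ 16.9 634.1] 89.9 [[361.0, 923.0], [995.0, 922.0], [995.0, 939.0], [361.0, 940.0]]
cream [267. 229.] 435.5 [480.  189.3] [ 39.  122.3] 2.6 [[458.0, 249.0], [463.0, 127.0], [502.0, 129.0], [497.0, 251.0]]
red [362. 213.] 462.0 [ 526.3 -101.1] [119.3  38.6] 86.0 [[503.0, -159.0], [541.0, -162.0], [550.0, -43.0], [511.0, -40.0]]
red [363. 196.] 435.0 [ 577.6 -104.1] [117.8  37.3] 86.2 [[555.0, -162.0], [592.0, -164.0], 
[... 1519 characters left out ...]
5.0], [606.0, -169.0], [614.0, -48.0], [570.0, -45.0]]
red [188. 270.] 617.5 [ 537.8 -317.5] [88.4 48. ] 63.9 [[497.0, -347.0], [540.0, -368.0], [579.0, -288.0], [536.0, -267.0]]
red [260. 215.] 556.0 [ 538.  -103.6] [121.   35.8] 86.1 [[516.0, -163.0], [552.0, -165.0], [560.0, -44.0], [524.0, -42.0]]
red [203. 190.] 348.5 [ 380.5 -164.9] [84.3 37.2] 71.0 [[349.0, -199.0], [384.0, -211.0], [412.0, -131.0], [377.0, -119.0]]
red [185. 253.] 334.0 [ 498.5 -297.9] [88.4 26.7] 63.7 [[467.0, -332.0], [491.0, -343.0], [530.0, -264.0], [506.0, -252.0]]
[[0, 213, 140], [0, 212, 141], [0, 209, 143], [179, 175, 64], [1, 152, 47], [0, 219, 142], [0, 215, 141], [0, 215, 141], [0, 217, 142], [4, 212, 77]]
```

View pics/crop1.png

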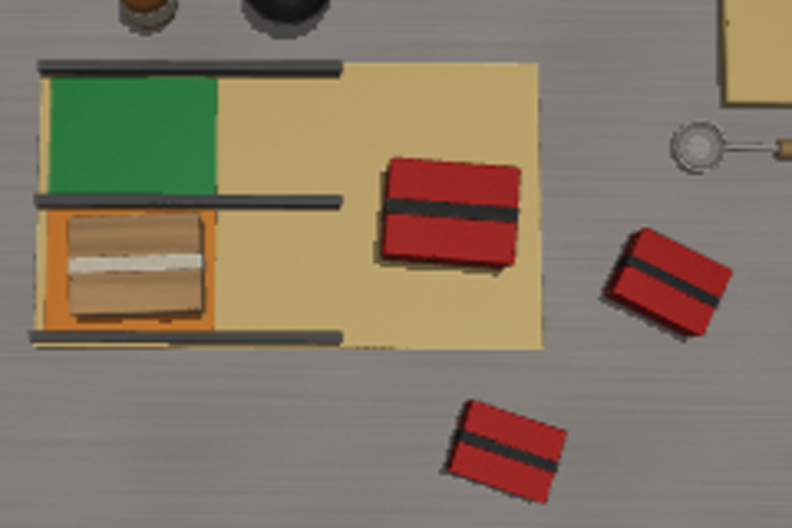

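The crop confirms it: the bento on the board measures 120 mm in the cast, the other two only 90 mm. The two views disagree by about 12 mm in x, so I'll bring the gripper near and use it to find which one is right.

```bash
python3 -m creep '[0.5,1,0,0,0,-0.08,0.8, 0.5,1,0,0,0,-0.08,0.8, 0.5,1,0,0,0,-0.08,0.8, 0.5,1,0,0,0,-0.08,0.8, 0.5,1,0,0,0,-0.08,0.8, 0.5,1,0,0,0,-0.08,0.8, 0.5,1,0,0,0,-0.08,0.8, 0.5,1,0,0,0,-0.08,0.8, 0.5,1,0,0,0,-0.08,0.8, 0.5,1,0,0,0,-0.08,0.8, 0.5,1,0,0,0,-0.08,0.8, 0.5,1,0,0,0,-0.08,0.8]'; python3 -m creep '[0.5,1,0,0,0,-0.08,0.8, 0.5,1,0,0,0,-0.08,0.8, 0.5,1,0,0,0,-0.08,0.8, 0.5,1,0,0,0,-0.08,0.8, 0.5,1,0,0,0,-0.08,0.8, 0.5,1,0,0,0,-0.08,0.8, 0.5,1,0,0,0,-0.08,0.8, 0.5,1,0,0,0,-0.08,0.8, 0.5,1,0,0,0,-0.08,0.8, 0.5,1,0,0,0,-0.08,0.8, 0.5,1,0,0,0,-0.08,0.8, 0.5,1,0,0,0,-0.08,0.8]'; python3 -m creep '[0.5,1,0,0,0,-0.08,0.8, 0.5,1,0,0,0,-0.08,0.8, 0.5,1,0,0,0,-0.08,0.8, 0,0,0,0,0,0,0.8, 0,0,0,0,0,0,0.8]'
python3 - <<'E'
from h import *
from scipy.spatial.transform import Rotation as Ro
s=env.observe(); p=np.ravel(s["position"]); R=Ro.from_quat(s["tcp_rot"]).as_matrix(); w=s["gripper_width"]
print(s["time"],p,s["tcp_rot"],w)
ims=[]
for n in("top","scene"):
    f=load(n); im=cv2.resize(f["pixels"],None,fx=4,fy=4,interpolation=cv2.INTER_CUBIC)
    c=proj(f,p)[0]
    for dy in(-w/2-14,-w/2,w/2,w/2+14):
        q=proj(f,p+R@[0,dy,11])[0]; cv2.circle(im,tuple(int(v*4+2) for v in q),3,(255,0,255),-1)
    x,y=(int(v*4) for v in c); print(n,c/1)
    x=min(max(x,200),2360);y=min(max(y,250),1350)
    ims.append(im[y-250:y+250,x-200:x+200])
cv2.imwrite("pics/grip.png",np.hstack(ims))
E
```

```text
time: 1.1
position: [278.5, -414.9, 207.6]
tcp_rot: [0.998, 0.07, -0.0, -0.0]
ft_force: [0.1, 0.1, 1.3]
gripper_width: 68.1
grip_force: 0.0
time: 2.1
position: [398.4, -175.1, 207.7]
tcp_rot: [1.0, 0.022, -0.0, 0.0]
ft_force: [1.0, -0.2, 0.4]
gripper_width: 68.5
grip_force: 0.0
time: 2.52
position: [428.5, -115.2, 207.7]
tcp_rot: [1.0, 0.012, -0.0, -0.0]
ft_force: [0.8, -0.0, 0.4]
gripper_width: 68.4
grip_force: 0.0
2.5167 [ 428.46865448 -115.16756866  207.70897184] [ 9.99930056e-01  1.18246920e-02 -2.20368121e-04 -1.05665873e-04] 68.42604396062738
top [372.69643129 244.4805241 ]
scene [219.86859561 158.36618464]
```

View pics/grip.png

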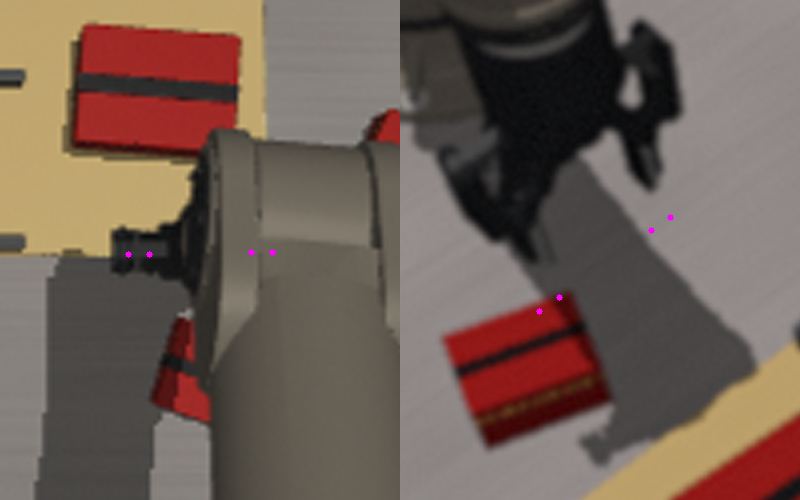

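The top view shows the finger exactly where it is predicted in x, while the scene view is off by about 10 px. I'll trust the top view. Now I'll go beside the near face, descend, then push in +x.

```bash
python3 -m creep '[1,0.3,0,0,0,-0.14,0.8, 0.9,0.3,0,0,0,0,0.8, 0,0,-1,0,0,0,0.8, 0,0,-1,0,0,0,0.8, 0,0,-1,0,0,0,0.8, 0,0,-1,0,0,0,0.8, 0,0,-1,0,0,0,0.8, 0,0,-1,0,0,0,0.8, 0,0,-1,0,0,0,0.8, 0,0,-1,0,0,0,0.8, 0,0,-0.5,0,0,0,0.8, 0,0,0,0,0,0,0.8]'
python3 -m creep '[0.5,0,0,0,0,0,0.8, 0.5,0,0,0,0,0,0.8, 0.4,0,0,0,0,0,0.8, 0.3,0,0,0,0,0,0.8, 0.3,0,0,0,0,0,0.8, 0.3,0,0,0,0,0,0.8, 0.3,0,0,0,0,0,0.8, 0.3,0,0,0,0,0,0.8, 0.3,0,0,0,0,0,0.8, 0.3,0,0,0,0,0,0.8, 0.3,0,0,0,0,0,0.8, 0.2,0,0,0,0,0,0.8]'
cat >> h.py <<'E'
def bento(f,near,z=72):
    H=hsv(f); m=cv2.inRange(H,(0,150,100),(6,255,255))|cv2.inRange(H,(174,150,100),(180,255,255))
    P=[]
    for c in blobs(m,60):
        Q=cast(f,c[:,0],z)
        if np.linalg.norm(Q.mean(0)-near)<60: P.append(Q)
    r=cv2.minAreaRect(np.vstack(P).astype(np.float32)); b=cv2.boxPoints(r)
    print("bento",np.round(r[0],1),np.round(r[1],1),np.round(r[2],1),np.round(b).tolist())
E
cat > look.py <<'E'
from h import *; import sys
f=load("top"); s=env.observe(); print("t",s["time"],"F",np.round(s["ft_force"],1),"p",np.round(s["position"],1))
bento(f,np.array([float(sys.argv[1]),float(sys.argv[2])]))
if len(sys.argv)>3: cv2.imwrite(sys.argv[3],cv2.resize(f["pixels"][140:280,225:425],None,fx=4,fy=4,interpolation=cv2.INTER_CUBIC))
E
python3 look.py 600 -102 pics/p1.png
```

```text
time: 3.62
position: [464.3, -105.0, 36.0]
tcp_rot: [1.0, 0.003, -0.002, -0.0]
ft_force: [-0.0, 0.4, -0.3]
gripper_width: 68.7
grip_force: 0.0
time: 4.62
position: [545.1, -104.8, 38.7]
tcp_rot: [1.0, 0.003, -0.002, 0.001]
ft_force: [-9.1, -0.1, 10.9]
gripper_width: 68.3
grip_force: 7.2
t 4.6667 F [-8.1 -0.4  8.8] p [ 546.  -104.7   38.8]
bento [599.9 -62.9] [42.1 76.4] 89.9 [[562.0, -84.0], [638.0, -84.0], [638.0, -42.0], [562.0, -42.0]]
```

View pics/p1.png

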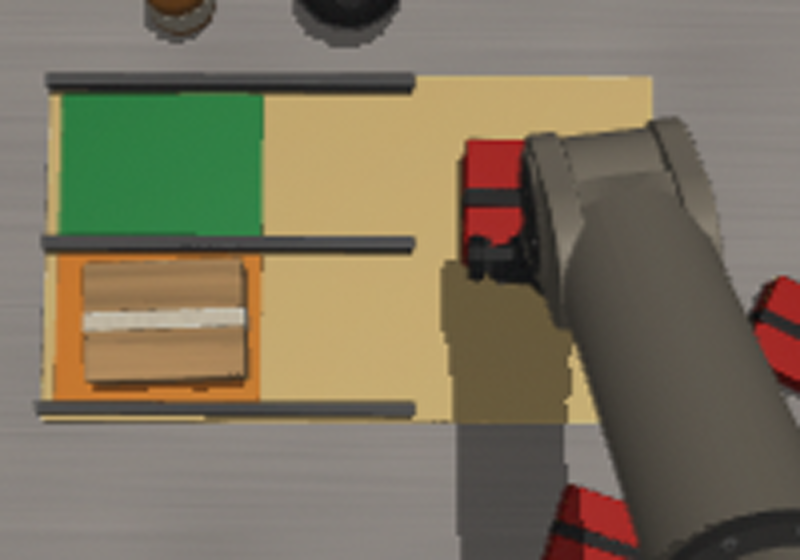

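```bash
python3 - <<'E'
from h import *
f=load("scene"); s=env.observe(); x,y=proj(f,np.array([590,-90,60]))[0].astype(int)
print(x,y,s["position"],s["ft_force"],s["torque"],s["tcp_rot"])
cv2.imwrite("pics/s1.png",cv2.resize(f["pixels"][y-60:y+50,x-75:x+75],None,fx=5,fy=5,interpolation=cv2.INTER_CUBIC))
E
```

```text
278 227 [ 545.97235728 -104.73544343   38.79480356] [-6.33934342 -0.4003834   8.68233732] [-0.44737563  1.18744021 -0.07219211] [ 9.99994254e-01  3.19605373e-03 -9.84102543e-04  5.55226434e-04]
```

View pics/s1.png

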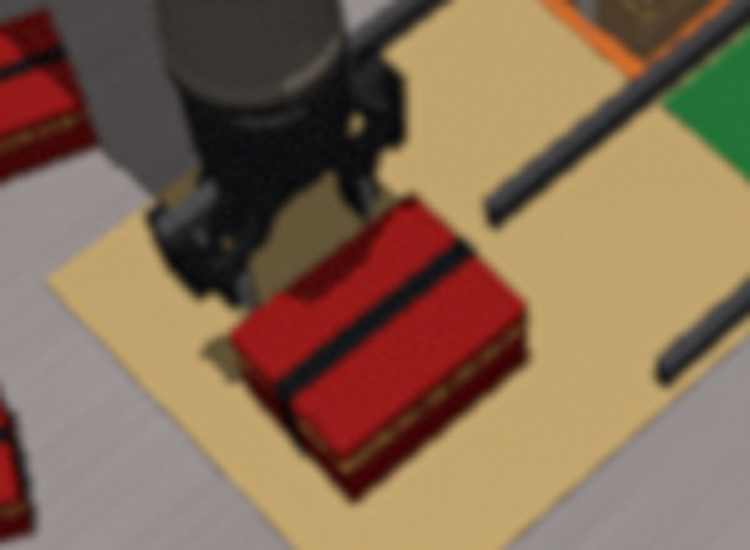

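The bento is square, flat, and about 38 mm short of the lane's line. The upward force suggests the finger knuckles catch the box's top edge, so I'll back off, raise the tool and carry on with the lower finger only.

```bash
python3 -m creep '[-0.4,0,0,0,0,0,0.8, -0.3,0,0,0,0,0,0.8, 0,0,0.5,0,0,0,0.8, 0,0,0.3,0,0,0,0.8, 0.3,0,0,0,0,0,0.8, 0.3,0,0,0,0,0,0.8, 0.3,0,0,0,0,0,0.8, 0.3,0,0,0,0,0,0.8, 0.3,0,0,0,0,0,0.8, 0.3,0,0,0,0,0,0.8, 0.2,0,0,0,0,0,0.8, 0,0,0,0,0,0,0.8]'; python3 look.py 625 -70
```

```text
time: 5.72
position: [573.4, -104.0, 53.8]
tcp_rot: [1.0, 0.003, 0.0, -0.0]
ft_force: [0.3, 0.6, -0.3]
gripper_width: 68.3
grip_force: 0.0
t 5.7667 F [-1.   0.1  0.6] p [ 572.7 -104.1   53.7]
bento [621.1 -64.3] [33.7 39.5] 0.6 [[604.0, -45.0], [604.0, -84.0], [638.0, -84.0], [638.0, -44.0]]
```

```bash
python3 - <<'E'
from h import *
f=load("scene"); g=load("top")
a=cv2.resize(f["pixels"][167:277,203:303],(400,440),interpolation=cv2.INTER_CUBIC)
b=cv2.resize(g["pixels"][140:250,320:420],(400,440),interpolation=cv2.INTER_CUBIC)
cv2.imwrite("pics/s2.png",np.hstack([a,b]))
E
```

```text
(no output)
```

View pics/s2.png

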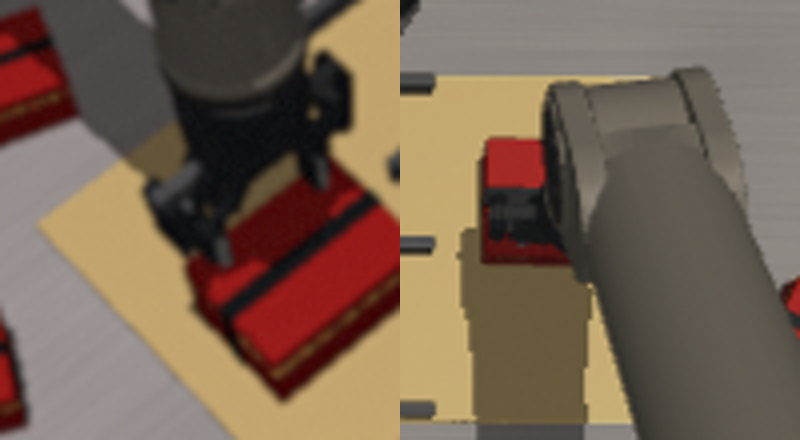

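The picture shows the fingertips now above the box top, so they are much higher than the TCP reading suggests. I'll measure the tip height from the scene view, corrected on board points.

```bash
python3 - <<'E'
from h import *
f=load("scene",False); g=load("top",False)
# bento initial top-face corners and cream open-end corners, both views
def corners(f,lo,hi,z,pick):
    H=hsv(f); m=cv2.inRange(H,lo,hi); 
    P=np.vstack([Q for Q in (cast(f,c[:,0],z) for c in blobs(m,60)) if np.linalg.norm(Q.mean(0)-pick)<75]); return cv2.boxPoints(cv2.minAreaRect(P.astype(np.float32)))
B=corners(g,(0,150,100),(6,255,255),72,np.array([555,-102])); S=corners(f,(0,150,100),(6,255,255),72,np.array([560,-103]))
print(B.round(),S.round())
for X,Y in zip(B,S): print("box px shift",(proj(f,[*Y,72])-proj(f,[*X,72])).round(1))
for X,Y in(((703,-194),(715,-193)),((431,-196),(439,-194)),((573,115),(582,121)),((573,272),(581,273))): print("board shift",(proj(f,[*Y,6])-proj(f,[*X,6])).round(1))
for z in(43,60,75,90): print(z,proj(f,[[572.7,-104+48,z],[572.7,-104-48,z]]).round(1).tolist())
s=env.observe();print(s["q"])
E
```

```text
[[ 504. -159.]
 [ 592. -165.]
 [ 600.  -48.]
 [ 512.  -41.]] [[ 516. -159.]
 [ 603. -165.]
 [ 611.  -48.]
 [ 524.  -42.]]
box px shift [[3.1 3.1]]
box px shift [[3.1 3. ]]
box px shift [[2.8 2.9]]
box px shift [[2.9 3. ]]
board shift [[3.6 3.3]]
board shift [[2.4 1.5]]
board shift [[3.9 0.8]]
board shift [[2.3 1.4]]
43 [[284.5, 217.7], [255.1, 240.9]]
60 [[284.1, 214.4], [254.3, 237.8]]
75 [[283.7, 211.4], [253.5, 235.0]]
90 [[283.3, 208.3], [252.8, 232.1]]
[ 0.31161387  0.53328664 -0.31022818  1.88924385  0.22873313  0.75399485
 -1.6899878 ]
```

Every cue (tip pixels in both pictures, and the contact seen at z=38.8 but not at 53.7) says the tips sit about 30 mm above the reported TCP when the gripper is this far open. So the first push caught only the top edge. I'll back off and go lower, watching the force.

```bash
python3 -m creep '[0,0,0.6,0,0,0,0.8, -0.5,0,0,0,0,0,0.8, -1,0,0,0,0,0,0.8, -1,0,0,0,0,0,0.8, 0,0,-0.8,0,0,0,0.8, 0,0,-0.8,0,0,0,0.8, 0,0,-0.6,0,0,0,0.8, 0,0,-0.3,0,0,0,0.8, 0,0,0,0,0,0,0.8]'; python3 look.py 600 -90 pics/p3.png
python3 - <<'E'
from h import *
f=load("scene");g=cv2.imread("pics/p3.png")
cv2.imwrite("pics/s3.png",np.hstack([cv2.resize(f["pixels"][150:270,205:305],(400,480),interpolation=cv2.INTER_CUBIC),g[:480,320:720]]))
E
```

```text
time: 6.62
position: [521.2, -104.1, 14.9]
tcp_rot: [1.0, 0.003, -0.001, -0.0]
ft_force: [-0.3, -1.1, -0.7]
gripper_width: 68.3
grip_force: 0.0
t 6.6667 F [ 1.  -0.7 -0.1] p [ 522.  -104.1   15.6]
bento [ 595.7 -100.7] [ 85.2 118.6] 0.6 [[552.0, -42.0], [554.0, -160.0], [639.0, -159.0], [638.0, -41.0]]
```

View pics/s3.png

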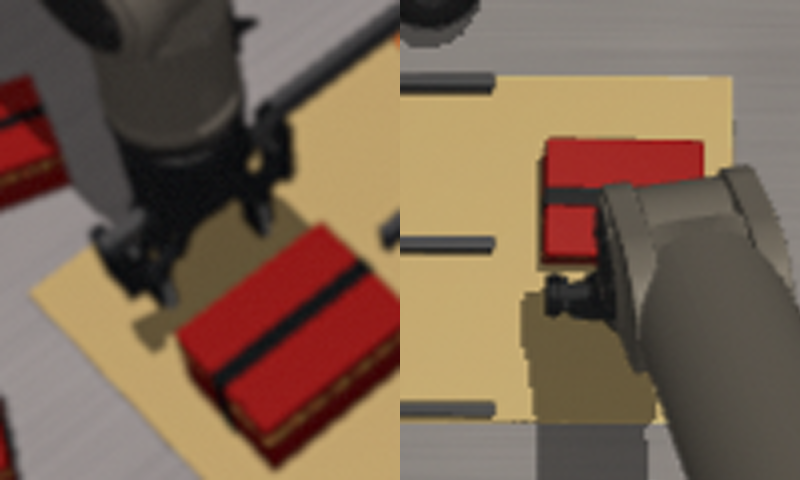

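The box is square (0.6°, like the board) and the fingers are clear behind it at mid height. Now I'll push 51 mm.

```bash
python3 -m creep '[0.4,0,0,0,0,0,0.8, 0.3,0,0,0,0,0,0.8, 0.3,0,0,0,0,0,0.8, 0.3,0,0,0,0,0,0.8, 0.3,0,0,0,0,0,0.8, 0.3,0,0,0,0,0,0.8, 0.2,0,0,0,0,0,0.8, 0.15,0,0,0,0,0,0.8, 0,0,0,0,0,0,0.8]'; python3 look.py 630 -80
```

```text
time: 7.47
position: [568.0, -104.1, 15.8]
tcp_rot: [1.0, 0.003, 0.0, -0.0]
ft_force: [-1.6, 0.4, -0.1]
gripper_width: 68.3
grip_force: 0.3
t 7.5167 F [-0.5 -0.1 -0.6] p [ 568.  -104.1   15.8]
bento [622.8 -61.4] [79.8 39.4] 0.1 [[583.0, -42.0], [583.0, -81.0], [663.0, -81.0], [663.0, -42.0]]
```

```bash
python3 -m creep '[0.25,0,0,0,0,0,0.8, 0.2,0,0,0,0,0,0.8, 0.1,0,0,0,0,0,0.8, 0,0,0,0,0,0,0.8, -0.5,0,0,0,0,0,0.8, -1,0,0,0,0,0,0.8, 0,0,1,0,0,0,0.8, 0,0,1,0,0,0,0.5, 0,0,1,0,0,0,0.5, 0,0,1,0,0,0,0.5, 0,0,1,0,0,0,0.5]'; python3 -m creep '[0.4,-0.5,0,0,0,0.98,0.5, 0.4,-0.5,0,0,0,0.98,0.5, 0.4,-0.5,0,0,0,0.98,0.5, 0.4,-0.5,0,0,0,0.98,0.5, 0.4,-0.5,0,0,0,0.98,0.5, 0.4,-0.5,0,0,0,0.98,0.5, 0.4,-0.5,0,0,0,0.98,0.5, 0.4,-0.5,0,0,0,0.98,0.5, 0.4,-0.5,0,0,0,0.98,0.5, 0.4,-0.5,0,0,0,0.98,0.5, 0,-0.5,0,0,0,0.98,0.5, 0,-0.5,0,0,0,0.98,0.5]'; python3 -m creep '[0,0,0,0,0,0.98,0.5, 0,0,0,0,0,0.98,0.5, 0,0,0,0,0,0.98,0.5, 0,0,0,0,0,0.98,0.5, 0,0,0,0,0,0,0.5]'; python3 look.py 625 -100
python3 - <<'E'
from h import *
from scipy.spatial.transform import Rotation as Ro
s=env.observe();q=s["tcp_rot"];print("psi",np.degrees(2*np.arctan2(q[1],q[0])),"q",np.round(s["q"],2))
g=load("top");H=hsv(g)
for nm,lo,hi in(("green",(60,120,40),(85,255,255)),("orange",(9,180,120),(16,255,255))):
    c=blobs(cv2.inRange(H,lo,hi),300)[0]; r=cv2.minAreaRect(cast(g,c[:,0],6).astype(np.float32)); print(nm,np.round(cv2.boxPoints(r),1).tolist())
# rails: dark pixels, by columns, top plane z=32
V=H[:,:,2]
for u in(245,280,310,325):
    col=V[150:255,u]; d=np.where(col<75)[0]+150; print(u,[ (round(cast(g,[u,v],32)[0][0],1),round(cast(g,[u,v],32)[0][1])) for v in d])
E
```

```text
time: 8.43
position: [548.1, -104.1, 117.1]
tcp_rot: [1.0, 0.003, 0.001, 0.0]
ft_force: [-0.8, -0.3, 0.4]
gripper_width: 42.8
grip_force: 0.0
time: 9.43
position: [628.6, -224.5, 116.0]
tcp_rot: [0.829, 0.56, 0.0, 0.0]
ft_force: [0.0, 0.8, 0.4]
gripper_width: 42.8
grip_force: 0.0
time: 9.85
position: [628.0, -224.4, 115.9]
tcp_rot: [0.705, 0.71, 0.0, 0.0]
ft_force: [0.3, 0.1, -0.1]
gripper_width: 42.7
grip_force: 0.0
t 9.9 F [-0.1 -0.3 -1. ] p [ 628.1 -224.3  115.9]
bento [629.3 -99.3] [ 85.8 116. ] 0.6 [[586.0, -42.0], [587.0, -158.0], [673.0, -157.0], [672.0, -41.0]]
psi 90.11812581676426 q [ 0.69  0.64 -0.65  1.62  0.43  1.03 -0.08]
green [[572.9000244140625, 272.29998779296875], [574.5999755859375, 115.19999694824219], [683.7000122070312, 116.4000015258789], [682.0, 273.5]]
orange [[444.29998779296875, 271.5], [446.0, 115.5], [555.5, 116.69999694824219], [553.7999877929688, 272.70001220703125]]
245 [(np.float64(689.3), 259), (np.float64(686.2), 259), (np.float64(560.3), 255)]
280 [(np.float64(696.9), 150), (np.float64(690.6), 150), (np.float64(687.4), 150), (np.float64(570.8), 147), (np.float64(567.7), 147), (np.float64(561.4), 147), (np.float64(438.5), 144), (np.float64(435.5), 144)]
310 [(np.float64(691.6), 56), (np.float64(688.4), 56), (np.float64(562.4), 54), (np.float64(436.5), 53)]
325 [(np.float64(692.1), 9), (np.float64(689.0), 9), (np.float64(562.9), 8)]
```

The box is centred on the lane's line (x≈629) and square. The tool is turned and behind it. Now I'll descend and start down the lane.

```bash
python3 -m creep '[0.05,0,-1,0,0,0.08,0.5, 0,0,-1,0,0,0,0.5, 0,0,-1,0,0,0,0.5, 0,0,-1,0,0,0,0.5, 0,0,-0.5,0,0,0,0.5, 0,0.6,0,0,0,0,0.5, 0,0.6,0,0,0,0,0.5, 0,0.5,0,0,0,0,0.5, 0,0.3,0,0,0,0,0.5, 0,0.3,0,0,0,0,0.5, 0,0.3,0,0,0,0,0.5, 0,0.3,0,0,0,0,0.5]'; python3 -m creep '[0,0.4,0,0,0,0,0.5, 0,0.4,0,0,0,0,0.5, -0.02,0.4,0,0,0,0,0.5, 0,0.4,0,0,0,0,0.5, 0,0.4,0,0,0,0,0.5, -0.02,0.3,0,0,0,0,0.5, 0,0.2,0,0,0,0,0.5, 0,0.1,0,0,0,0,0.5, 0,0,0,0,0,0,0.5]'; python3 look.py 628 -50; python3 -c "
from h import *
g=load('top');H=hsv(g)
print([ (u,np.round(cast(g,[u,172],72)[0]).tolist()) for u in range(300,400) if H[172,u,1]>150 and H[172,u,0]<7][::8])"
```

```text
time: 10.95
position: [629.9, -167.1, 26.8]
tcp_rot: [0.703, 0.711, -0.0, 0.001]
ft_force: [-0.5, -5.3, 2.9]
gripper_width: 42.9
grip_force: 2.5
time: 11.7
position: [629.2, -115.2, 26.6]
tcp_rot: [0.703, 0.711, -0.0, 0.001]
ft_force: [1.1, -5.3, 3.0]
gripper_width: 42.7
grip_force: 2.1
t 11.75 F [ 1.2 -4.2  3. ] p [ 629.2 -115.3   26.5]
bento [628.6 -40.4] [ 85.8 106.4] 0.6 [[585.0, 12.0], [586.0, -94.0], [672.0, -93.0], [671.0, 13.0]]
[(323, [649.0, 16.0]), (331, [650.0, -8.0]), (339, [650.0, -33.0]), (347, [650.0, -57.0]), (355, [650.0, -81.0])]
```

```bash
python3 -m creep '[-0.01,0.4,0,0,0,0,0.5, -0.01,0.4,0,0,0,0,0.5, -0.01,0.4,0,0,0,0,0.5, -0.01,0.4,0,0,0,0,0.5, -0.01,0.4,0,0,0,0,0.5, -0.01,0.4,0,0,0,0,0.5, -0.01,0.4,0,0,0,0,0.5, -0.01,0.4,0,0,0,0,0.5, -0.01,0.4,0,0,0,0,0.5, -0.01,0.3,0,0,0,0,0.5, 0,0.2,0,0,0,0,0.5, 0,0.1,0,0,0,0,0.5]'; python3 look.py 628 40; python3 -m creep '[-0.01,0.2,0,0,0,0,0.5, -0.01,0.4,0,0,0,0,0.5, -0.01,0.4,0,0,0,0,0.5, -0.01,0.4,0,0,0,0,0.5, -0.01,0.4,0,0,0,0,0.5, -0.01,0.4,0,0,0,0,0.5, -0.01,0.4,0,0,0,0,0.5, -0.01,0.4,0,0,0,0,0.5, -0.01,0.4,0,0,0,0,0.5, -0.01,0.3,0,0,0,0,0.5, 0,0.2,0,0,0,0,0.5, 0,0.1,0,0,0,0,0.5]'; python3 look.py 627 130
```

```text
time: 12.8
position: [626.6, -30.7, 26.1]
tcp_rot: [0.703, 0.711, -0.0, 0.0]
ft_force: [-0.0, -6.2, 5.5]
gripper_width: 42.8
grip_force: 3.4
t 12.85 F [-0.3 -4.7  2.9] p [626.6 -30.4  26.1]
bento [627.6  50.4] [85.8 93.8] 0.6 [[584.0, 97.0], [585.0, 3.0], [671.0, 4.0], [670.0, 98.0]]
time: 13.85
position: [624.3, 49.7, 25.9]
tcp_rot: [0.703, 0.711, -0.0, 0.0]
ft_force: [-0.3, -7.1, 6.3]
gripper_width: 42.6
grip_force: 3.3
t 13.9 F [ 0.4 -3.9  3.8] p [624.3  50.   25.9]
bento [623.6 136.6] [85.7 78.9] 0.6 [[580.0, 176.0], [581.0, 97.0], [667.0, 98.0], [666.0, 177.0]]
```

```bash
python3 -m creep '[0,0.3,0,0,0,0,0.5, 0,0.4,0,0,0,0,0.5, 0,0.4,0,0,0,0,0.5, 0,0.4,0,0,0,0,0.5, 0,0.4,0,0,0,0,0.5, 0,0.4,0,0,0,0,0.5, 0,0.4,0,0,0,0,0.5, 0,0.4,0,0,0,0,0.5, 0,0.3,0,0,0,0,0.5, 0,0.2,0,0,0,0,0.5, 0,0.1,0,0,0,0,0.5, 0,0,0,0,0,0,0.5]'; python3 look.py 625 200
```

```text
time: 14.9
position: [624.3, 125.3, 25.8]
tcp_rot: [0.702, 0.712, 0.0, -0.0]
ft_force: [0.1, 0.5, 1.1]
gripper_width: 42.7
grip_force: 0.0
t 14.95 F [-0.1 -0.4  0.6] p [624.5 124.8  25.9]
bento [622.4 221.4] [62.3 86.3] 89.6 [[579.0, 191.0], [665.0, 190.0], [666.0, 252.0], [580.0, 253.0]]
```

```bash
python3 -m creep '[0,-0.6,0,0,0,0,0.5, 0,-1,0,0,0,0,0.5, 0,0,1,0,0,0,0.5, 0,0,1,0,0,0,0.5, 0,0,1,0,0,0,0.5, 0,0,1,0,0,0,0.5, 0,0,1,0,0,0,0.5, 0,-1,1,0,0,0,0.5, 0,-1,0,0,0,0,0.5, 0,-1,0,0,0,0,0.5, 0,-1,0,0,0,0,0.5, 0,-1,0,0,0,0,0.5]'; python3 -m creep '[0,-1,0,0,0,0,0.5, 0,-1,0,0,0,0,0.5, 0,-1,0,0,0,0,0.5, 0,-1,0,0,0,0,0.5, 0,-1,0,0,0,0,0.5, 0,0,0,0,0,0,0.5]'; python3 look.py 625 194 pics/end.png
```

```text
time: 15.95
position: [624.5, -10.5, 146.2]
tcp_rot: [0.703, 0.711, 0.0, 0.0]
ft_force: [-0.9, -0.2, -0.6]
gripper_width: 42.7
grip_force: 0.0
time: 16.45
position: [623.9, -115.6, 145.5]
tcp_rot: [0.706, 0.709, -0.001, 0.001]
ft_force: [-0.2, -0.8, -1.3]
gripper_width: 42.7
grip_force: 0.0
t 16.5 F [-0.1 -0.8 -0.9] p [ 624.  -112.7  145.6]
bento [622.9 194.6] [ 85.7 117.2] 0.6 [[579.0, 253.0], [581.0, 135.0], [666.0, 136.0], [665.0, 254.0]]
```

View pics/end.png

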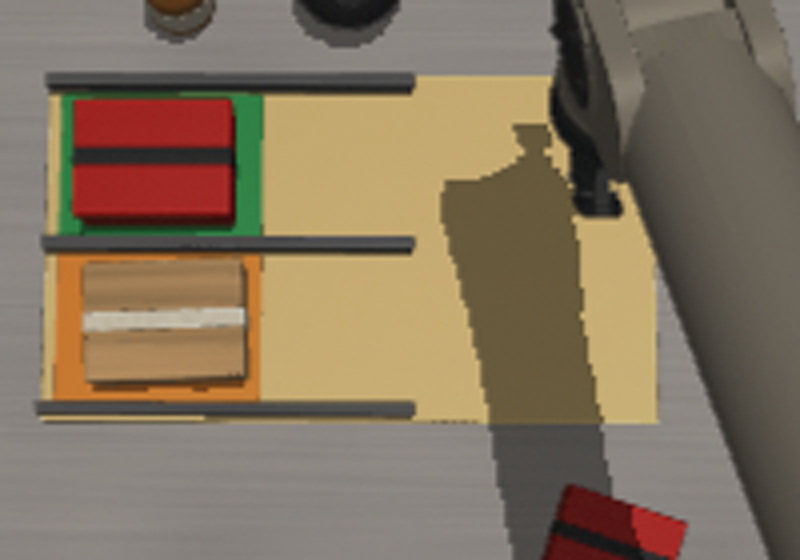

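The bento stands wholly on the green pad. Its centre is at (623, 195) against the pad's (626, 194), and it is square at 0.6°, like the board. The rails, the wooden box and the robot are all clear of it.

```bash
python3 -c "
from cell import job_done
print(job_done())"
```

```text
the job is handed in; nothing more can be done
None
```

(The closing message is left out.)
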